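Refit the knob of a bench variable transformer and wind it to zero

TASK

The big pointer knob has come off the bench variable transformer. Put it back on the bare keyed shaft: press gently, never forcing it, and turn it slowly until its keyway finds the key and it drops fully home on the collar, then wind it anticlockwise (seen from above) so that its pointer stands at the zero mark of the dial, and let go. Leave the other things on the bench where they lie.

Things in the scene. Friction and masses are not known exactly. Their poses are not given: they have to be found in the camera images.
- variac: bench variable transformer, fixed: upright grey louvred drum 170 mm across (flange 186), dial on top 141 mm above the bench, terminal box 92 mm wide on its side reaching 115 mm from the axis, 106 mm high. Origin on the bench under the shaft, z up, x axis from the shaft to the dial's zero mark. More than 50 N between knob and transformer, in any direction, spoils its brush carrier
- zero_mark (a point): the dial's zero mark: longest, widest tick, at the anticlockwise end of the scale (which runs 270 deg clockwise from it, seen from above). This point is 60 mm from the shaft's axis, 141 mm above the bench. The terminal box looks 45 deg anticlockwise of it
- seat (a point): centre of the top of the brass collar and its fibre washer (28 mm across, 5 mm high on the dial), on the shaft's axis, 146 mm above the bench: the knob's underside rests here when home
- shaft_tip (a point): centre of the keyed shaft's upper end, 16 mm above seat. Vertical, steel, 14 mm across, end bevelled 1.5 mm. A square key 4 mm wide stands out of its side to 11 mm from the axis, from the collar up to 10 mm above it. The shaft turns stiffly (about 0.1 N m; it stays put under a knob rubbing lightly on the key), with a stop at zero, where the key points to the zero mark
- key_zero (a point): where the key's outer top edge would be at the zero stop: 11 mm from the axis towards the zero mark, 10 mm above seat. The shaft now stands 0.45 to 1.95 rad clockwise of zero (seen from above), and its angle is not reported
- knob: the transformer's big black pointer knob, 170 g, lying right way up on the bench. Round skirt 64 mm across, 10 mm thick; on it a straight bar grip 54 mm long (along x), 22 mm wide (along y), from 10 to 36 mm above the underside, centred on the axis; nose and white line at the bar's +x end. Origin: centre of the underside, where the bore opens
- bore (a point): point on the axis of the knob's bore, 10 mm above its underside. The bore is round, 14.6 mm across, 18 mm deep, funnelled to 16.6 mm at the mouth, with a keyway 4.8 mm wide along its whole depth on the +x (pointer) side, out to 11.6 mm from the axis. Off the key the knob sticks 10 mm above the collar; it drops when keyway and key agree within about 0.05 to 0.15 rad
- pointer (a point): nose of the knob's pointer, 31 mm from the axis along the knob's x, 10 mm above its underside
- multimeter: hand-held digital multimeter lying face up, 88 x 182 x 45 mm, origin under its middle; not to be moved
- screwdriver: black-handled screwdriver, 170 mm long, lying between the knob and the transformer, origin under its middle; not to be moved
- spanner: small steel spanner, 140 mm long, lying flat; not to be moved
- small_knob: small round fluted instrument knob, 26 mm across and 17 mm high, origin under its middle: it belongs elsewhere and is not to be moved
- heatsink: finned aluminium heat sink, 70 x 50 x 30 mm, origin under its middle; not to be moved
- capacitor: upright can capacitor, 35 mm across and 57 mm high, origin under its middle; not to be moved

How it is judged (in metres and radians):
At the end, for the whole second after the job is handed in: the knob sits fully home on the collar (underside within 2 mm, centred within 2.5 mm, level within 0.06 rad), its pointer at the zero mark (nose within 6 mm to either side of it), released and at rest (z of knob in the frame of seat between -0.002 and 0.002 m and horizontal distance between knob and seat below 0.0025 m and angle between knob's own z axis and vertical below 0.06 rad and y of pointer in the frame of variac between -0.006 and 0.006 m and x of pointer in the frame of variac above 0.02 m and linear speed of knob below 0.02 m/s); the robot touches nothing.
It fails at once if the knob is pressed or forced against the transformer with more than 50 N (contact force between knob and variac above 50 N).
It fails at once if another thing on the bench is moved by more than 20 mm (distance of any of multimeter, screwdriver, spanner, small_knob, heatsink, capacitor from where it was at the start of the episode above 0.02 m).
It also fails if it takes over 64 s, if anything falls off the work surface, if the arm or the gripper's body presses on something with over 40 N, if the wrist force passes 120 N, or if a joint passes its speed limit or range.

ROBOT

A 6-joint arm with a two-finger parallel gripper is mounted at the origin on the work surface. World frame = base frame: x ahead of the robot, y to its left, z up, the work surface at z = 0. Lengths are in mm, angles in rad, forces in N, time in s.
With the tool pointing down it reaches from about 300 to 775 mm from the base axis. Payload 14.6 kg.
Tool frame: the origin (TCP) lies at the very end of the fingers, on their centre line; the grasp point (between the pads) lies 19 mm behind it; y points along the fingers, x is the direction in which the jaws open and shut, and the axes are right-handed (so a half turn about y gives the same grasp; the last joint's range is limited). The gripper opens to 85 mm and grips with 20 to 120 N. Pads are 22 mm wide; open, the fingers measure 114 mm over their backs; the gripper's body (76 mm by 85 mm) begins 54 mm behind the grasp point. The pads swing forward as they close: fully open they stand 13 mm farther back than shut.
Start: joints at [1.135, 0.3, 1.521, -0, 1.321, -0.067], TCP at [198.27, 513.009, 231.281] pointing down, gripper open.
Joint ranges: [-3.03, 3.03], [-0.79, 2.21], [0.23, 2.52], [-1.04, 4.18], [0, 3.07], [-2.55, 2.55]. Speed limits (rad/s): [2.22, 2.22, 2.57, 3.14, 3.14, 3.14].

INTERFACE

Orientations are given as a unit quaternion [x, y, z, w].
In Python, from bench import sensors, cams, order gives the robot as it stands. The module is installed in compiled form; this text tells all that it offers.
- The arm moves only by the tool arm_command, never from a script. Its argument "deltas" is a list that holds one entry, the list of rows, each a list of 7 numbers: the shift along the tool's x, y, z in mm, then the turn, a rotation vector about the tool's x, y, z in rad, then the opening, from 0 (shut) to 1 (fully open). In form: [[[x, y, z, rx, ry, rz, jaw], ...]]. A call has 1 to 8 rows; each row is the pose to reach, as a shift and turn from the pose commanded when the call began, along the tool's axes at that moment; what a row does not reach only later rows make up. A row lasts 1/10 s, in which the tool goes at most 50 mm and 8.59 degrees, less where a joint would pass 70% of its speed; a pose out of reach is approached as far as the arm can. A call with a gripper value outside its range is refused whole. The fingers move at their own pace and stop on an object; "grip_force" is the grip in N (left out, the last holds). Time passes only in rows, so rows that repeat a pose let the fingers close. It gives the time, the measured TCP pose, the force and the opening at its end, in the units of the state.
- sensors.sense(): the state, without advancing time (a new reading comes with each control period).
- cams.capture(name): name is "side" or "top" or "wrist"; returns the picture (480x640x3 uint8, red, green, blue); there is no depth.
- cams.camera_model(name): a dict with "fx", "fy", "cx", "cy" (pixels), "k1" (the pictures are not rectified: a ray, as slopes to the right and down, at radius r is drawn at 1 + k1 r^2 times it, then the intrinsics apply), "origin" and "orientation" of the camera in the world; the wrist camera has in their place "hand_eye" (4x4, takes a point from camera to tool coordinates, whose origin is the TCP and whose axes are the tool frame's). Camera axes: x right, y down, z forward; pixel columns grow to the right and rows downward; lengths in mm; the calibration is good to about 2 mm. A picture is of the moment at which its call begins: read the wrist's pose just before it. camera_model takes no time and is no camera call.
- order.hand_in(): hands the job in, once; it reports no verdict.
Trained networks look in the newest picture that a camera, given by its name, has taken for a name from the list of things; names that differ only in an ending like _2 or _b are one class to them, and where a whole thing is asked for, a point or a joint stands for the part that bears it (a point fixed in the world has none). Each returns a list of dicts, best first, with "confidence" (0 to 1); they miss things now and then, are a little off and sometimes report something else, mostly with a low value. They report only what shows in the picture. A call takes as long as a camera call.
- cams.recognise(target, camera): "extent" ([left, top, right, bottom] in pixels, round what is visible of it).
- cams.tip_of(target, camera): "centre" ([column, row] in pixels: a listed point, or the origin of a listed thing).
The state is a dict: "time_s": time; "qpos": joint angles; "joint_vel": joint speeds; "joint_torque": joint torques, N m; "position": TCP position; "tcp_rot": TCP orientation; "force": force on the tool from outside, world axes, zero at the start; "wrist_torque": the same for the moment, N m; "width": finger opening in mm.
Only numpy, scipy, OpenCV 4.12 (cv2) and the standard library are available. Lean on these libraries where they do the work, as an engineer would, in place of code of your own. Each camera call takes 0.05 s, during which the arm holds its last target. There are 200 camera calls.

## Working session

There is one attempt and no reset: what is moved stays moved. The work goes in short steps, Python scripts to look and compute and a tool call to move; the robot and the scene stay as the last step left them, time stands still between calls to the robot, and variables do not carry over. Pictures are saved under pics/ and viewed, about 8 in all and at most 12, crops included, and the job is handed in when it is done.

Besides the shell and the picture viewer there is one more tool, called after "Request:" by a JSON object that holds its "name" and its "arguments", one argument or row to a line. arm_command: Moves the arm, as the interface text tells. Its arguments: {"type":"object","properties":{"deltas":{"type":"array"},"grip_force":{"type":"number"}},"required":["deltas"]}

```bash
mkdir -p pics; cat > h.py <<'E'
import numpy as np, cv2
from scipy.spatial.transform import Rotation as R
from bench import sensors, cams, order
def cam(name, s=None):
    m=cams.camera_model(name)
    if name=="wrist":
        s=s or sensors.sense()
        T=np.eye(4);T[:3,:3]=R.from_quat(s["tcp_rot"]).as_matrix();T[:3,3]=s["position"]
        M=T@np.array(m["hand_eye"]);return m,M[:3,:3],M[:3,3]
    o=np.array(m["orientation"])
    return m,(R.from_quat(o).as_matrix() if o.size==4 else o),np.array(m["origin"])
def ray(px,name,s=None):
    m,Rm,o=cam(name,s)
    d=np.array([(px[0]-m["cx"])/m["fx"],(px[1]-m["cy"])/m["fy"]]);u=d.copy()
    for _ in range(20): u=d/(1+m["k1"]*(u@u))
    return o,Rm@np.array([u[0],u[1],1])
def atz(px,name,z,s=None):
    o,d=ray(px,name,s);return o+d*(z-o[2])/d[2]
def proj(P,name,s=None):
    m,Rm,o=cam(name,s);c=Rm.T@(np.array(P)-o);u=c[:2]/c[2];u=u*(1+m["k1"]*(u@u))
    return np.array([m["fx"]*u[0]+m["cx"],m["fy"]*u[1]+m["cy"]])
def shot(name,fn):
    s=sensors.sense();im=cams.capture(name);cv2.imwrite("pics/"+fn,im[:,:,::-1]);return s,im
E
python3 - <<'E'
from h import *
np.set_printoptions(precision=1,suppress=True)
print(sensors.sense())
Z=dict(zero_mark=141,seat=146,shaft_tip=162,key_zero=156,knob=0,bore=10,pointer=10,variac=0,multimeter=0,screwdriver=0,small_knob=0,heatsink=0,capacitor=0,spanner=0)
for c in("top","side"):
    shot(c,c+"0.png"); print(c,cams.camera_model(c))
    for n in Z:
        try:
            for r in cams.tip_of(n,c)[:1]: print(n,round(r["confidence"],2),np.array(r["centre"]),atz(r["centre"],c,Z[n]))
        except Exception as e: print(n,e)
E
```

```text
{'time_s': 0.0, 'qpos': array([ 1.1,  0.3,  1.5, -0. ,  1.3, -0.1]), 'joint_vel': array([ 0., -0., -0., -0., -0., -0.]), 'joint_torque': array([  0. , -54.3, -36.2,   0. ,   0. ,   0. ]), 'position': array([198.2, 512.8, 230.7]), 'tcp_rot': array([ 0.6,  0.4, -0.4, -0.6]), 'force': array([ 0.1,  0.9, -0.5]), 'wrist_torque': array([-0.,  0., -0.]), 'width': 85.46267467493169}
top {'fx': 620.8481412421188, 'fy': 620.8481412421188, 'cx': 314.7687591148046, 'cy': 240.62912306581464, 'k1': -0.18494824197282128, 'origin': array([ 272.8,   47.4, 1529.3]), 'orientation': array([-0.7,  0.7, -0.1,  0.1])}
zero_mark 0.75 [391.7 267.9] [ 496.8 -139.3  141. ]
seat 0.57 [406.7 241.6] [ 555.5 -176.8  146. ]
shaft_tip 0.67 [406.8 241.3] [ 553.  -174.5  162. ]
key_zero 0.72 [404.7 246.5] [ 542.3 -169.9  156. ]
knob 0.62 [264.6 300.9] [448.3 161.2   0. ]
bore 0.87 [266.1 304.4] [438.4 157.   10. ]
pointer 0.6 [258.6 293.5] [466.  174.9  10. ]
variac 0.68 [400.3 252.7] [ 557.5 -182.4    0. ]
multimeter 0.75 [257.1 175.5] [773.4 174.4   0. ]
screwdriver 0.8 [296. 300.] [447.9  83.5   0. ]
small_knob 0.6
[... 395 characters left out ...]
 -0.4,  0. ])}
zero_mark 0.89 [386.1 194.1] [ 502.6 -142.6  141. ]
seat 0.92 [362.5 184.8] [ 554.3 -165.3  146. ]
shaft_tip 0.87 [361.7 174.9] [ 558.  -179.4  162. ]
key_zero 0.94 [365.7 180.4] [ 548.1 -167.4  156. ]
knob 0.96 [401.8 358.1] [449.1 164.    0. ]
bore 0.57 [406.2 354.9] [442.8 164.3  10. ]
pointer 0.56 [386.7 361. ] [474.8 182.1  10. ]
variac 0.87 [356.9 238. ] [ 561.  -172.4    0. ]
multimeter 0.64 [222.  339.3] [767.4 173.2   0. ]
screwdriver 0.59 [403.4 318.9] [448.4  71.2   0. ]
small_knob 0.56 [458.2 401.8] [359.1 237.5   0. ]
heatsink 0.72 [237.4 254.5] [818.1 -67.8   0. ]
capacitor 0.74 [281.8 226. ] [ 746.8 -193.3    0. ]
spanner 0.6 [446.3 232.3] [ 351.3 -229.5    0. ]
```

```bash
python3 -c "
import cv2;a=cv2.imread('pics/top0.png');b=cv2.imread('pics/side0.png');cv2.imwrite('pics/both.png',cv2.resize(cv2.vconcat([a,b]),(640,960))[:, :]);"
```

```text
(no output)
```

View pics/top0.png

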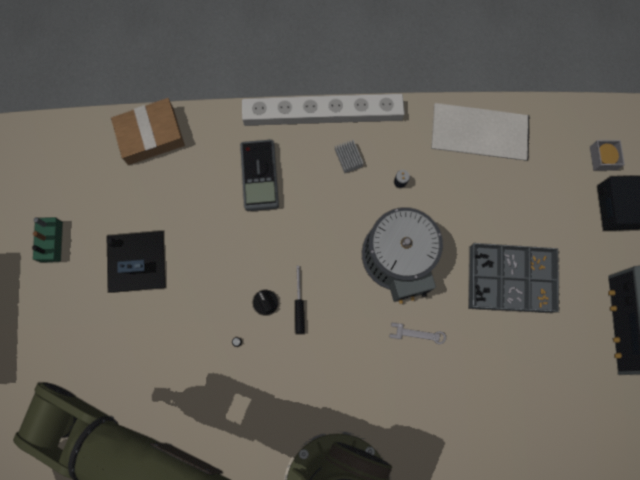

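View pics/side0.png

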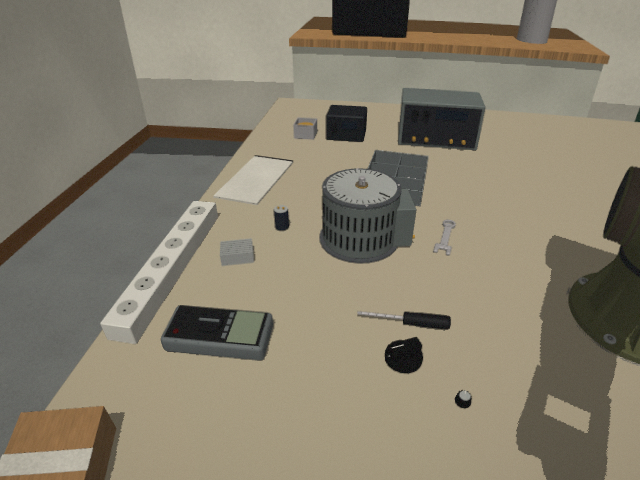

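Top: the variac dial centre is near (406,242), its box near (412,287), the knob near (264,302) with its white line pointing up-left, and the screwdriver near (299,300). The side view agrees; the detector's top small_knob reading is wrong, as it is really at (237,342). Next I'll go above the knob for a close wrist view.

```bash
cat >> h.py <<'E'
def delta(p,yaw,s=None,P0=None,R0=None):
    """to TCP p, tool x at world yaw, tool y down; prints shift+rotvec in the tool frame"""
    s=s or sensors.sense(); R0=R.from_quat(s["tcp_rot"]); P0=np.array(s["position"])
    x=np.array([np.cos(yaw),np.sin(yaw),0]);y=np.array([0,0,-1.]);T=R.from_matrix(np.c_[x,y,np.cross(x,y)])
    d=R0.inv().apply(np.array(p)-P0);w=(R0.inv()*T).as_rotvec()
    return np.round(d,1),np.round(w,3)
def yaw(s): 
    x=R.from_quat(s["tcp_rot"]).as_matrix()[:,0];return np.arctan2(x[1],x[0])
E
python3 - <<'E'
from h import *
np.set_printoptions(precision=3,suppress=True)
s=sensors.sense();print(s["time_s"],R.from_quat(s["tcp_rot"]).as_matrix(),yaw(s),s["qpos"]);print(cams.camera_model("wrist"))
for y in (2.2,2.2-np.pi): print(y,delta([448,162,200],y))
E
```

```text
1.5 [[ 0.36   0.    -0.933]
 [ 0.933  0.     0.36 ]
 [ 0.    -1.    -0.   ]] 1.202007831937728 [ 1.135  0.3    1.521 -0.     1.321 -0.067]
{'fx': 402.6145332062002, 'fy': 402.6145332062002, 'cx': 319.30769315659495, 'cy': 239.56128515601924, 'k1': -0.018365195456014005, 'hand_eye': array([[   1.   ,   -0.   ,    0.   ,   -0.012],
       [  -0.   ,   -0.291,    0.957, -143.459],
       [  -0.   ,   -0.957,   -0.291,   74.181],
       [   0.   ,    0.   ,    0.   ,    1.   ]])}
2.2 (array([-237.4,   31.3, -359.5]), array([ 0.   , -0.998,  0.   ]))
-0.9415926535897929 (array([-237.4,   31.3, -359.5]), array([-0.   ,  2.144,  0.   ]))
```

Request:
{"name": "arm_command", "arguments": {
  "deltas": [
    [[-237,31,-359,0,2.07,0,0.6],[-237,31,-359,0,2.07,0,0.6],[-237,31,-359,0,2.07,0,0.6],[-237,31,-359,0,2.07,0,0.6],[-237,31,-359,0,2.07,0,0.6],[-237,31,-359,0,2.07,0,0.6],[-237,31,-359,0,2.07,0,0.6],[-237,31,-359,0,2.07,0,0.6]]
  ]
}}

```text
time_s: 2.3
position: [430.5, 186.1, 202.7]
tcp_rot: [-0.707, 0.001, -0.002, 0.707]
force: [0.6, 1.5, 0.2]
width: 51.1
```

```bash
python3 - <<'E'
from h import *
s=sensors.sense();print(s["time_s"],s["position"],yaw(s)); print(delta([448,162,200],-.87))
E
```

```text
2.3 [430.48393749 186.09753856 202.70431819] -0.0041673956205548895
(array([ 17.6,   2.7, -24. ]), array([-0.001,  0.866,  0.001]))
```

Request:
{"name": "arm_command", "arguments": {
  "deltas": [
    [[17,2,-24,0,0.87,0,0.6],[17,2,-24,0,0.87,0,0.6],[17,2,-24,0,0.87,0,0.6],[17,2,-24,0,0.87,0,0.6],[17,2,-24,0,0.87,0,0.6],[17,2,-24,0,0.87,0,0.6],[17,2,-24,0,0.87,0,0.6],[17,2,-24,0,0.87,0,0.6]]
  ]
}}

```text
time_s: 3.1
position: [446.7, 164.0, 200.6]
tcp_rot: [-0.642, 0.296, -0.296, 0.642]
force: [0.1, 0.0, 0.1]
width: 51.2
```

```bash
python3 - <<'E'
from h import *
np.set_printoptions(precision=1,suppress=True)
s,im=shot("wrist","w1.png");print(s["time_s"],s["position"],yaw(s))
for n,z in dict(knob=0,bore=10,pointer=10).items():
    for r in cams.tip_of(n,"wrist"): print(n,r["confidence"],np.array(r["centre"]),atz(r["centre"],"wrist",z,s))
E
```

```text
3.1 [446.7 164.  200.6] -0.8643355765325393
knob 0.85 [323.2 208.4] [447.3 160.2   0. ]
bore 0.67 [324.5 211.9] [447.3 158.9  10. ]
bore 0.38 [392.4 261.8] [452.   83.9  10. ]
```

View pics/w1.png

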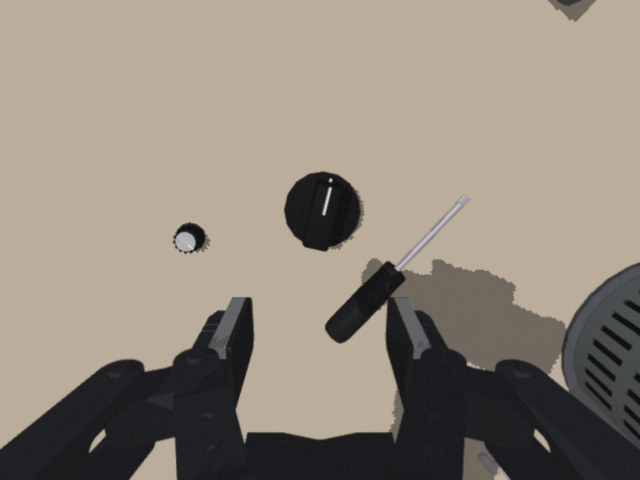

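Wrist view: the knob skirt is centred near (322,210), with the white line from (324,214) to (331,180). The small knob is at (188,239) and the screwdriver tip at (463,200). I'll fit the knob silhouette for a precise pose.

```bash
cat > fit.py <<'E'
from h import *
from scipy.optimize import minimize
def hull(pts,s):
    p=np.array([proj(q,"wrist",s) for q in pts]);return cv2.convexHull((p*16*4).astype(np.int32)[:,None])
def sil(x,y,a,z0,s):
    t=np.linspace(0,2*np.pi,40);M=np.zeros((1920,2560),np.uint8)
    c,sn=np.cos(a),np.sin(a)
    W=lambda u,v,z:[x+c*u-sn*v,y+sn*u+c*v,z0+z]
    for P in ([W(32*np.cos(k),32*np.sin(k),z) for k in t for z in(0,10)],[W(u,v,z) for u in(-27,27) for v in(-11,11) for z in(10,36)]):
        cv2.fillConvexPoly(M,hull(P,s),255,shift=4)
    return cv2.resize(M,(640,480),interpolation=cv2.INTER_AREA)/255.
def fitknob(im,s,x0,z0=0):
    g=im.max(2).astype(float);c=proj([x0[0],x0[1],z0+10],"wrist",s).astype(int);W=np.zeros(g.shape,bool);W[max(0,c[1]-60):c[1]+60,max(0,c[0]-60):c[0]+60]=1
    dark=(g<62).astype(np.uint8);dark=cv2.morphologyEx(dark,cv2.MORPH_CLOSE,np.ones((9,9)))
    n,l,st,ce=cv2.connectedComponentsWithStats(dark*W.astype(np.uint8));k=1+np.argmax(st[1:,4]);m=(l==k).astype(float)
    f=lambda q:np.abs(sil(q[0],q[1],q[2]/30,z0,s)-m).sum()
    r=minimize(f,[x0[0],x0[1],x0[2]*30],method="Nelder-Mead",options=dict(initial_simplex=[[x0[0]+a,x0[1]+b,x0[2]*30+c] for a,b,c in((0,0,0),(4,0,0),(0,4,0),(0,0,5))],xatol=.1,fatol=1))
    return r.x[0],r.x[1],r.x[2]/30,r.fun,m.sum()
E
python3 - <<'E'
from fit import *
s=sensors.sense();im=cv2.imread("pics/w1.png")[:,:,::-1]
a,b=atz((324,214),"wrist",36,s),atz((331,180),"wrist",36,s);print(a,b,np.arctan2(*(b-a)[1::-1]))
q=fitknob(im,s,(447.5,160,.58));print(q,(yaw(s)+np.pi/2))
E
```

```text
[450.10256903 162.20723371  36.        ] [473.85824666 175.48093099  36.        ] 0.5095430452641114Traceback (most recent call last):
  File "<stdin>", line 4, in <module>
  File "fit.py", line 17, in fitknob
    r=minimize(f,[x0[0],x0[1],x0[2]*30],method="Nelder-Mead",options=dict(initial_simplex=[[x0[0]+a,x0[1]+b,x0[2]*30+c] for a,b,c in((0,0,0),(4,0,0),(0,4,0),(0,0,5))],xatol=.1,fatol=1))
    res = _minimize_neldermead(fun, x0, args, callback, bounds=bounds,
                               **options)
    fxcc = func(xcc)
    fx = function(np.copy(x), *(wrapper_args + args))
  File "fit.py", line 16, in <lambda>
    f=lambda q:np.abs(sil(q[0],q[1],q[2]/30,z0,s)-m).sum()
                      ~~~^^^^^^^^^^^^^^^^^^^^^^^^
  File "fit.py", line 10, in sil
    cv2.fillConvexPoly(M,hull(P,s),255,shift=4)
                         ~~~~^^^^^
  File "fit.py", line 4, in hull
    p=np.array([proj(q,"wrist",s) for q in pts]);return cv2.convexHull((p*16*4).astype(np.int32)[:,None])
                ~~~~^^^^^^^^^^^^^
  File "h.py", line 20, in proj
    m,Rm,o=cam(name,s);c=Rm.T@(np.array(P)-o);u=c[:2]/c[2];u=u*(1+m["k1"]*(u@u))
           ~~~^^^^^^^^
  File "h.py", line 5, in cam
    m=cams.camera_model(name)
ValueError: time passes only in moves, steps and waits
```

```bash
python3 - <<'E'
t=open("h.py").read()
t=t.replace('    m=cams.camera_model(name)\n','    m=MOD[name]\n').replace('def cam(','MOD={n:cams.camera_model(n) for n in("top","side","wrist")}\ndef cam(',1)
open("h.py","w").write(t)
E
python3 - <<'E'
from fit import *
s,im=shot("wrist","w2.png")
print(s["time_s"],s["position"],yaw(s))
a,b=atz((324,214),"wrist",36,s),atz((331,180),"wrist",36,s);print(a,b,np.arctan2(*(b-a)[1::-1]))
q=fitknob(im,s,(447.5,160,.58));print(q)
m=sil(*q[:3],0,s)>.5;o=im[:,:,::-1].copy();c,_=cv2.findContours(m.astype(np.uint8),0,1);cv2.drawContours(o,c,-1,(0,0,255),1)
cv2.imwrite("pics/w2o.png",cv2.resize(o[140:280,240:420],None,fx=3,fy=3))
print(delta([q[0],q[1],80],q[2]-np.pi/2))
E
```

```text
3.3 [446.641366   163.99496298 200.53048157] -0.8662081905532671
[450.10256903 162.20723371  36.        ] [473.85824666 175.48093099  36.        ] 0.5095430452641114
(np.float64(446.3980830946616), np.float64(160.43789132684435), np.float64(0.42493216280284585), np.float64(150.65098039215684), np.float64(4457.0))
(array([  2.5, 120.5,  -2.5]), array([-0.   ,  0.279,  0.   ]))
```

View pics/w2o.png

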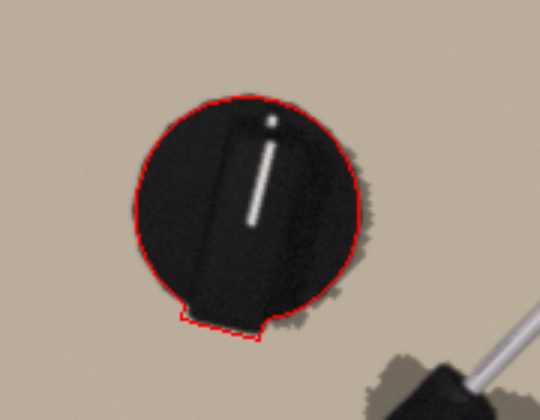

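The fit matches: knob centre (446.4,160.4), and the white line gives a yaw of about 0.44. The wrist stays over it while I descend and grip the bar.

Request:
{"name": "arm_command", "arguments": {
  "deltas": [
    [[2.5,40,-2.5,0,0.13,0,0.6],[2.5,80,-2.5,0,0.26,0,0.6],[2.5,120,-2.5,0,0.26,0,0.6],[2.5,150,-2.5,0,0.26,0,0.6],[2.5,170,-2.5,0,0.26,0,0.6],[2.5,180,-2.5,0,0.26,0,0.6],[2.5,186,-2.5,0,0.26,0,0.6],[2.5,186,-2.5,0,0.26,0,0.6]]
  ]
}}

```text
time_s: 4.15
position: [446.5, 160.5, 14.6]
tcp_rot: [0.598, -0.378, 0.378, -0.598]
force: [0.1, -0.0, 1.3]
width: 51.4
```

```bash
python3 - <<'E'
from h import *
s=sensors.sense();print(s["time_s"],s["position"],yaw(s),s["force"]);print(delta([446.4,160.4,14],.44-np.pi/2))
E
```

```text
4.15 [446.46470363 160.51211155  14.58674418] -1.1276754447030797 [ 0.07575054 -0.02742297  1.27792406]
(array([ 0.1,  0.6, -0.1]), array([ 0.   ,  0.003, -0.   ]))
```

Request:
{"name": "arm_command", "arguments": {
  "deltas": [
    [[0,0,0,0,0,0,0.3],[0,0,0,0,0,0,0.2],[0,0,0,0,0,0,0.1],[0,0,0,0,0,0,0.1],[0,0,0,0,0,0,0.1],[0,0,0,0,0,0,0.1]]
  ],
  "grip_force": 40
}}

```text
time_s: 4.75
position: [446.9, 160.6, 15.6]
tcp_rot: [-0.597, 0.378, -0.378, 0.598]
force: [-0.7, -0.6, 5.0]
width: 21.5
```

Request:
{"name": "arm_command", "arguments": {
  "deltas": [
    [[0,-20,0,0,0,0,0.1],[0,-60,0,0,0,0,0.1],[0,-110,0,0,0,0,0.1],[0,-160,0,0,0,0,0.1],[0,-210,0,0,0,0,0.1],[0,-250,0,0,0,0,0.1],[0,-250,0,0,0,0,0.1]]
  ]
}}

```text
time_s: 5.45
position: [447.7, 160.8, 270.4]
tcp_rot: [-0.595, 0.376, -0.38, 0.6]
force: [0.9, 0.2, -2.4]
width: 21.0
```

```bash
python3 - <<'E'
from h import *
s=sensors.sense();print(s["time_s"],s["position"],yaw(s),s["force"],s["width"],s["qpos"]);print(delta([480,-110,265],yaw(s)),delta([555,-176,265],yaw(s)))
E
```

```text
5.45 [447.66429451 160.84816946 270.36999434] -1.1278789100727546 [ 0.94215988  0.19524656 -2.41351996] 21.03255039695102 [ 2.67934162e-01  9.73053423e-02  1.67173913e+00 -2.29802495e-05
  1.36281295e+00  1.39580948e+00]
(array([258.6,   5. , -86.9]), array([-0.01 ,  0.   ,  0.002])) (array([350.3,   5.5, -47.4]), array([-0.01 ,  0.   ,  0.002]))
```

```bash
python3 - <<'E'
from h import *
s=sensors.sense();print(delta([510,-197,290],-1.128))
E
```

```text
(array([350.1, -20. , -96.9]), array([-0.01 ,  0.   ,  0.002]))
```

Request:
{"name": "arm_command", "arguments": {
  "deltas": [
    [[40,-20,-11,0,0,0,0.1],[85,-20,-23,0,0,0,0.1],[130,-20,-36,0,0,0,0.1],[175,-20,-48,0,0,0,0.1],[220,-20,-61,0,0,0,0.1],[265,-20,-73,0,0,0,0.1],[310,-20,-86,0,0,0,0.1],[350,-20,-97,0,0,0,0.1]]
  ]
}}

```text
time_s: 6.25
position: [508.3, -199.5, 283.8]
tcp_rot: [0.598, -0.378, 0.378, -0.597]
force: [0.9, 0.1, -1.0]
width: 21.2
```

Request:
{"name": "arm_command", "arguments": {
  "deltas": [
    [[0,0,0,0,0,0,0.1],[0,0,0,0,0,0,0.1],[0,0,0,0,0,0,0.1]]
  ]
}}

```text
time_s: 6.55
position: [508.5, -196.4, 284.2]
tcp_rot: [-0.598, 0.378, -0.378, 0.598]
force: [-0.9, 0.2, -2.5]
width: 21.4
```

```bash
python3 - <<'E'
from h import *
np.set_printoptions(precision=2,suppress=True)
s,im=shot("wrist","w3.png");print(s["time_s"],s["position"],yaw(s),R.from_quat(s["tcp_rot"]).as_matrix()[:,1])
for n,z in dict(zero_mark=141,seat=146,shaft_tip=162,key_zero=156,pointer=286,knob=276).items():
    for r in cams.tip_of(n,"wrist")[:2]: print(n,r["confidence"],np.array(r["centre"]),atz(r["centre"],"wrist",z,s))
E
```

```text
6.55 [ 508.5  -196.44  284.22] -1.1272883728095633 [-0.  0. -1.]
zero_mark 0.49 [ 52.4 124.2] [492.76   0.51 141.  ]
seat 0.85 [322.3 149.5] [ 557.19 -175.41  146.  ]
shaft_tip 0.73 [320.9 152.8] [ 555.96 -174.88  162.  ]
key_zero 0.69 [308.9 162. ] [ 546.64 -170.48  156.  ]
pointer 0.8 [319.9 232.8] [ 539.08 -182.15  286.  ]
pointer 0.49 [248.3 194.3] [ 541.02 -153.    286.  ]
knob 0.83 [316.4 296.9] [ 511.08 -193.87  276.  ]
```

View pics/w3.png

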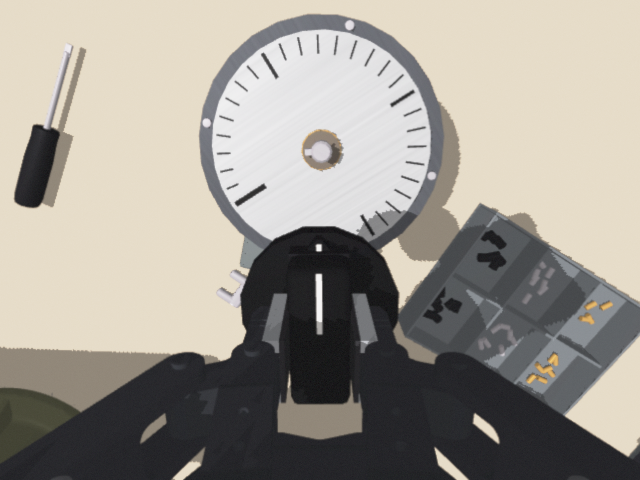

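Wrist view: the dial's zero tick is at (251,194), the shaft at (320,152) with its key pointing left in the image, and the knob is held straight in the jaws. I'll enlarge the shaft.

```bash
python3 - <<'E'
from h import *
im=cv2.imread("pics/w3.png");cv2.imwrite("pics/w3c.png",cv2.resize(im[125:180,285:360],None,fx=10,fy=10,interpolation=cv2.INTER_CUBIC))
s=sensors.sense()
# drum rim: fit circle to beige boundary? use dial (bright) contour
g=im.min(2);n,l,st,c=cv2.connectedComponentsWithStats((g>190).astype(np.uint8))
# zero tick centroid
t=((g<90)).astype(np.uint8);t[:180]=0;t[206:]=0;t[:,:230]=0;t[:,270:]=0
ys,xs=np.nonzero(t);print("tick",xs.mean(),ys.mean(),atz((xs.mean(),ys.mean()),"wrist",141,s))
for z,p in((141,[(251,194)]),(162,[(320.5,152)])):
    for q in p: print(z,q,atz(q,"wrist",z,s))
E
```

```text
tick 249.77397260273972 194.43150684931507 [ 506.05562316 -142.5810149   141.        ]
141 (251, 194) [ 506.72578087 -143.26004107  141.        ]
162 (320.5, 152) [ 556.56861135 -174.99312651  162.        ]
```

View pics/w3c.png

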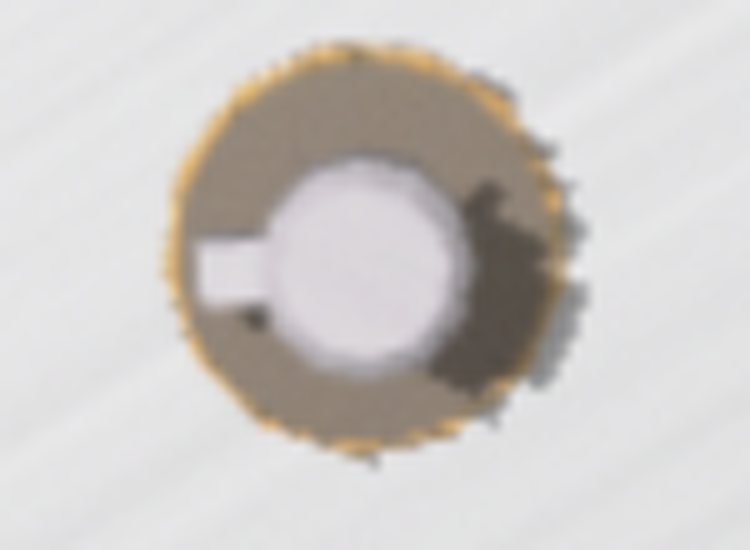

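```bash
python3 - <<'E'
from h import *
np.set_printoptions(precision=2,suppress=True)
s=sensors.sense()
A=atz((320.85,151.2),"wrist",162,s);B=atz((321.1,149.3),"wrist",146,s);K=atz((304.3,151.7),"wrist",156,s);Z=atz((249.8,194.4),"wrist",141,s)
C=(A+B)/2;print(A,B,K-C,Z-C)
ang=lambda v:np.arctan2(v[1],v[0])
print("key",ang(K-C),np.linalg.norm((K-C)[:2]),"zero",ang(Z-C),np.linalg.norm((Z-C)[:2]),"phi",yaw(s)+np.pi/2)
# held knob's line in the picture, z=underside+36
g=cv2.imread("pics/w3.png").min(2);t=g>170;t[:272]=0;t[336:]=0;t[:,:310]=0;t[:,330:]=0
ys,xs=np.nonzero(t);k=284.2-14+36
p=np.polyfit(ys,xs,1);a=atz((np.polyval(p,333),333),"wrist",k,s);b=atz((np.polyval(p,276),276),"wrist",k,s)
a[2]=b[2]=0;print("line",a,b,ang(b-a))
E
```

```text
[ 557.13 -174.98  162.  ] [ 557.23 -175.18  146.  ] [-5.47  9.65  2.  ] [-51.09  32.49 -13.  ]
key 2.0867163025359234 11.094803310778282 zero 2.5751840924681604 60.54807823758502 phi 0.44348677141896253
line [ 512.17 -195.17    0.  ] [ 530.96 -186.      0.  ] 0.454068775378536
```

The axis is at (557.2,-175.1), the key stands at 2.087 rad and zero at 2.575. The knob axis sits on the TCP within about 0.4 mm. I'll go above the shaft with the pointer about 0.35 rad short of the key.

```bash
python3 - <<'E'
from h import *
print(delta([557.2,-175.1,200],1.74-np.pi/2))
E
```

```text
(array([ 1.1, 84.7, 53.1]), array([ 0.   , -1.297,  0.   ]))
```

Request:
{"name": "arm_command", "arguments": {
  "deltas": [
    [[1,20,15,0,-0.15,0,0.1],[1,40,30,0,-0.3,0,0.1],[1,60,45,0,-0.45,0,0.1],[1,75,53,0,-0.6,0,0.1],[1,84,53,0,-0.74,0,0.1],[1,84,53,0,-0.88,0,0.1],[1,84,53,0,-1.02,0,0.1],[1,84,53,0,-1.16,0,0.1]]
  ]
}}

```text
time_s: 7.7
position: [557.0, -175.3, 200.5]
tcp_rot: [-0.707, -0.013, 0.013, 0.707]
force: [-0.6, -0.7, -2.6]
width: 21.5
```

Request:
{"name": "arm_command", "arguments": {
  "deltas": [
    [[0,0,0,0,-0.137,0,0.1],[0,0,0,0,-0.137,0,0.1],[0,0,0,0,-0.137,0,0.1],[0,0,0,0,-0.137,0,0.1],[0,0,0,0,-0.137,0,0.1]]
  ]
}}

```text
time_s: 8.2
position: [557.0, -175.5, 200.5]
tcp_rot: [0.705, 0.059, -0.059, -0.705]
force: [0.5, 0.5, -1.8]
width: 21.0
```

```bash
python3 - <<'E'
from h import *
s=sensors.sense();print(s["position"],yaw(s)+np.pi/2,s["force"],s["width"]);print(delta([557.2,-175.1,175],1.74-np.pi/2),R.from_quat(s["tcp_rot"]).as_matrix()[:,1])
E
```

```text
[ 556.99338504 -175.51746733  200.52918598] 1.7378618945131028 [ 0.45144812  0.54051653 -1.81175181] 21.03071105277382
(array([ 0.3, 25.5,  0.4]), array([ 0.   , -0.002, -0.   ])) [ 5.71356068e-07 -8.55643100e-06 -1.00000000e+00]
```

Request:
{"name": "arm_command", "arguments": {
  "deltas": [
    [[0.3,8,0.4,0,0,0,0.1],[0.3,14,0.4,0,0,0,0.1],[0.3,18,0.4,0,0,0,0.1],[0.3,21,0.4,0,0,0,0.1],[0.3,24,0.4,0,0,0,0.1],[0.3,26,0.4,0,0,0,0.1],[0.3,26,0.4,0,0,0,0.1]]
  ]
}}

```text
time_s: 8.9
position: [557.1, -175.0, 174.3]
tcp_rot: [-0.704, -0.059, 0.06, 0.705]
force: [-1.7, 0.7, -2.6]
width: 21.2
```

Request:
{"name": "arm_command", "arguments": {
  "deltas": [
    [[0,0.5,0,0,0,0,0.1],[0,1,0,0,0,0,0.1],[0,1.5,0,0,0,0,0.1],[0,2,0,0,0,0,0.1],[0,2,0,0,0,0,0.1]]
  ]
}}

```text
time_s: 9.4
position: [557.1, -175.0, 172.5]
tcp_rot: [-0.705, -0.06, 0.06, 0.705]
force: [-3.9, 1.7, -0.3]
width: 21.1
```

```bash
python3 - <<'E'
from h import *
s=sensors.sense();print(s["position"],yaw(s)+np.pi/2,s["force"],s["wrist_torque"],s["width"])
E
```

```text
[ 557.11233291 -175.01370309  172.50746513] 1.7398156083137923 [-3.89606568  1.67212395 -0.25440509] [0.27784831 0.61177842 0.00433075] 21.10107311025481
```

It is on the shaft with a light side load (about 4 N). I'll ease that off and come down gently onto the key.

Request:
{"name": "arm_command", "arguments": {
  "deltas": [
    [[-0.3,0.3,0.2,0,0,0,0.1],[-0.3,0.6,0.2,0,0,0,0.1],[-0.3,0.9,0.2,0,0,0,0.1],[-0.3,1.2,0.2,0,0,0,0.1],[-0.3,1.2,0.2,0,0,0,0.1]]
  ]
}}

```text
time_s: 9.9
position: [557.0, -175.0, 171.5]
tcp_rot: [0.705, 0.06, -0.06, -0.705]
force: [-1.7, 1.5, 0.3]
width: 21.0
```

Request:
{"name": "arm_command", "arguments": {
  "deltas": [
    [[-0.1,0.3,0.1,0,0,0,0.1],[-0.1,0.6,0.1,0,0,0,0.1],[-0.1,0.6,0.1,0,0,0,0.1]]
  ]
}}

```text
time_s: 10.2
position: [557.0, -174.9, 171.2]
tcp_rot: [0.705, 0.06, -0.059, -0.704]
force: [-1.2, 0.2, 5.1]
width: 21.2
```

Contact, about 7 N. Turning slowly anticlockwise.

Request:
{"name": "arm_command", "arguments": {
  "deltas": [
    [[0,0,0,0,-0.03,0,0.1],[0,0,0,0,-0.06,0,0.1],[0,0,0,0,-0.09,0,0.1],[0,0,0,0,-0.12,0,0.1],[0,0,0,0,-0.15,0,0.1],[0,0,0,0,-0.18,0,0.1],[0,0,0,0,-0.21,0,0.1],[0,0,0,0,-0.24,0,0.1]]
  ]
}}

```text
time_s: 11.0
position: [556.7, -174.9, 170.5]
tcp_rot: [0.692, 0.144, -0.145, -0.692]
force: [-0.5, -0.1, -2.7]
width: 20.9
```

Request:
{"name": "arm_command", "arguments": {
  "deltas": [
    [[0,0.1,0,0,-0.02,0,0.1],[0,0.1,0,0,-0.04,0,0.1],[0,0.1,0,0,-0.06,0,0.1],[0,0.1,0,0,-0.08,0,0.1]]
  ]
}}

```text
time_s: 11.4
position: [556.7, -174.9, 170.4]
tcp_rot: [-0.686, -0.172, 0.172, 0.686]
force: [-0.6, 0.2, -3.0]
width: 21.3
```

The force has dropped to baseline, so the keyway has probably found the key. I'll lower gently.

Request:
{"name": "arm_command", "arguments": {
  "deltas": [
    [[0,0.5,0,0,-0.01,0,0.1],[0,1,0,0,-0.02,0,0.1],[0,1.5,0,0,-0.02,0,0.1],[0,1.5,0,0,-0.02,0,0.1]]
  ]
}}

```text
time_s: 11.8
position: [556.7, -174.9, 169.0]
tcp_rot: [-0.684, -0.178, 0.178, 0.684]
force: [0.3, 0.6, -2.0]
width: 21.0
```

Below key level with no force, so it is on the key. I'll continue down slowly.

Request:
{"name": "arm_command", "arguments": {
  "deltas": [
    [[0,0.6,0,0,0,0,0.1],[0,1.2,0,0,0,0,0.1],[0,1.8,0,0,0,0,0.1],[0,2.4,0,0,0,0,0.1],[0,3,0,0,0,0,0.1],[0,3.5,0,0,0,0,0.1],[0,4,0,0,0,0,0.1]]
  ]
}}

```text
time_s: 12.5
position: [556.8, -174.9, 165.1]
tcp_rot: [-0.684, -0.178, 0.178, 0.684]
force: [0.6, 0.8, -2.4]
width: 21.3
```

```bash
python3 - <<'E'
from h import *
s=sensors.sense();print(s["position"],yaw(s)+np.pi/2,s["force"],s["wrist_torque"],s["width"])
E
```

```text
[ 556.77096119 -174.87669544  165.08235571] 2.079749029819764 [ 0.60575999  0.75871685 -2.41239185] [-0.00291554 -0.01461545  0.01883629] 21.34881432730129
```

Request:
{"name": "arm_command", "arguments": {
  "deltas": [
    [[0,0.6,0,0,0,0,0.1],[0,1.2,0,0,0,0,0.1],[0,1.8,0,0,0,0,0.1],[0,2.4,0,0,0,0,0.1],[0,3,0,0,0,0,0.1],[0,3,0,0,0,0,0.1]]
  ]
}}

```text
time_s: 13.1
position: [556.7, -174.9, 162.0]
tcp_rot: [-0.684, -0.178, 0.178, 0.684]
force: [0.4, 0.6, -2.0]
width: 20.9
```

Request:
{"name": "arm_command", "arguments": {
  "deltas": [
    [[0,0.3,0,0,0,0,0.1],[0,0.6,0,0,0,0,0.1],[0,0.6,0,0,0,0,0.1]]
  ]
}}

```text
time_s: 13.4
position: [556.8, -174.9, 161.6]
tcp_rot: [0.684, 0.178, -0.178, -0.684]
force: [-0.1, -0.0, -0.5]
width: 21.1
```

Request:
{"name": "arm_command", "arguments": {
  "deltas": [
    [[0,0.3,0,0,0,0,0.1],[0,0.5,0,0,0,0,0.1],[0,0.5,0,0,0,0,0.1]]
  ]
}}

```text
time_s: 13.7
position: [556.8, -174.9, 161.6]
tcp_rot: [0.684, 0.178, -0.178, -0.684]
force: [-3.4, 0.6, 4.9]
width: 21.4
```

Home on the collar (about 7 N). Now winding anticlockwise 0.49 rad.

Request:
{"name": "arm_command", "arguments": {
  "deltas": [
    [[0,-0.2,0,0,-0.04,0,0.1],[0,-0.2,0,0,-0.08,0,0.1],[0,-0.2,0,0,-0.12,0,0.1],[0,-0.2,0,0,-0.16,0,0.1],[0,-0.2,0,0,-0.2,0,0.1],[0,-0.2,0,0,-0.24,0,0.1],[0,-0.2,0,0,-0.28,0,0.1],[0,-0.2,0,0,-0.32,0,0.1]]
  ],
  "grip_force": 60
}}

```text
time_s: 14.5
position: [557.0, -174.6, 161.7]
tcp_rot: [0.647, 0.286, -0.285, -0.647]
force: [-1.0, 3.3, 4.0]
width: 20.7
```

```bash
python3 - <<'E'
from h import *
s=sensors.sense();print(s["position"],yaw(s)+np.pi/2,s["force"],s["wrist_torque"],s["width"])
E
```

```text
[ 556.98180839 -174.58332034  161.68407146] 2.401421541163104 [-0.98930647  3.28266559  4.04556601] [ 0.52430578  0.25499944 -0.17321637] 20.684059853131828
```

Request:
{"name": "arm_command", "arguments": {
  "deltas": [
    [[0,0,0,0,-0.03,0,0.1],[0,0,0,0,-0.06,0,0.1],[0,0,0,0,-0.09,0,0.1],[0,0,0,0,-0.12,0,0.1],[0,0,0,0,-0.15,0,0.1],[0,0,0,0,-0.17,0,0.1],[0,0,0,0,-0.17,0,0.1]]
  ]
}}

```text
time_s: 15.2
position: [556.9, -174.6, 161.7]
tcp_rot: [-0.621, -0.339, 0.339, 0.621]
force: [-1.6, 3.8, 6.4]
width: 20.8
```

```bash
python3 - <<'E'
from h import *
s=sensors.sense();print(s["position"],yaw(s)+np.pi/2,s["force"],s["wrist_torque"],s["width"])
E
```

```text
[ 556.93827864 -174.58493388  161.65978581] 2.5708380000815323 [-1.59406539  3.78139381  6.38384368] [ 0.77654983  0.34529056 -0.06195022] 20.817857359506114
```

At 2.571 rad with no stop load. I'll release, back straight up, and look.

Request:
{"name": "arm_command", "arguments": {
  "deltas": [
    [[0,0,0,0,0,0,0.35],[0,0,0,0,0,0,0.45],[0,0,0,0,0,0,0.55],[0,0,0,0,0,0,0.55],[0,-5,0,0,0,0,0.6],[0,-20,0,0,0,0,0.6],[0,-50,0,0,0,0,0.6],[0,-80,0,0,0,0,0.6]]
  ]
}}

```text
time_s: 16.0
position: [556.6, -174.8, 242.3]
tcp_rot: [-0.621, -0.339, 0.339, 0.621]
force: [0.4, 0.2, 0.6]
width: 51.3
```

Request:
{"name": "arm_command", "arguments": {
  "deltas": [
    [[0,-40,-20,0,0,0,0.6],[0,-80,-40,0,0,0,0.6],[0,-80,-50,0,0,0,0.6],[0,-80,-50,0,0,0,0.6],[0,-80,-50,0,0,0,0.6]]
  ]
}}

```text
time_s: 16.5
position: [598.4, -201.7, 320.2]
tcp_rot: [-0.62, -0.338, 0.339, 0.621]
force: [-0.1, -0.9, 0.2]
width: 51.3
```

```bash
python3 - <<'E'
from fit import *
np.set_printoptions(precision=2,suppress=True)
s,im=shot("wrist","w4.png");print(s["time_s"],s["position"],s["force"])
for n,z in dict(zero_mark=141,pointer=156,knob=146).items():
    for r in cams.tip_of(n,"wrist")[:1]: print(n,r["confidence"],np.array(r["centre"]),atz(r["centre"],"wrist",z,s))
m=sil(557.0,-175,2.575,146,s)>.5;o=im[:,:,::-1].copy();c,_=cv2.findContours(m.astype(np.uint8),0,1);cv2.drawContours(o,c,-1,(0,0,255),1)
m=sil(557.0,-175,2.575,156,s)>.5;c,_=cv2.findContours(m.astype(np.uint8),0,1);cv2.drawContours(o,c,-1,(0,255,0),1)
cx,cy=proj([557,-175,160],"wrist",s).astype(int)
o=o[max(0,cy-110):cy+110,max(0,cx-130):cx+130];print(cx,cy);cv2.imwrite("pics/w4o.png",cv2.resize(o,None,fx=2.7,fy=2.7))
E
```

```text
16.5 [ 598.39 -201.72  320.23] [-0.06 -0.87  0.21]
zero_mark 0.91 [320.3  67.3] [ 506.05 -141.4   141.  ]
pointer 0.67 [320.8 106.6] [ 530.02 -156.43  156.  ]
knob 0.97 [319.  148.3] [ 554.89 -174.02  146.  ]
319 152
```

View pics/w4o.png

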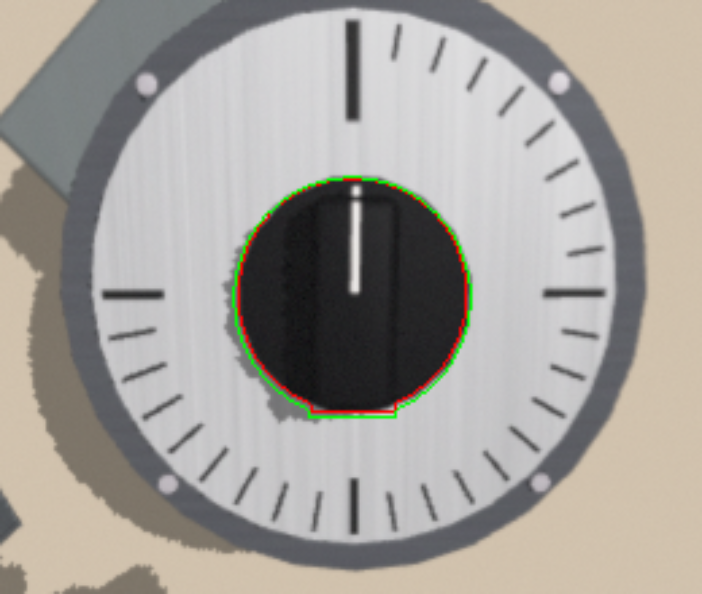

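The knob sits concentric at home height (the red outline), and its pointer (nose at about (356,188) in the crop) lines up with the zero tick at (353,70). The gripper is clear, so I'm handing in.

```bash
python3 -c "
from bench import order;print(order.hand_in())"
```

```text
the job is handed in; nothing more can be done
None
```

The knob is back on the shaft, fully home on the collar, with its pointer at the zero mark. I handed the job in; the robot's clock read about 16.7 s.

- **Fitting:** I gripped the knob by its bar and lowered it onto the shaft. I pressed with about 7 N and turned it slowly anticlockwise until the keyway found the key. It went down to the collar, where the hand read within 0.1 mm of the expected height. I then wound it 0.49 rad to zero.
- **Forces:** In the readings taken after each move, the load on the hand stayed below about 10 N, against the 50 N limit.
- **Last checks:** After I let go, the wrist picture showed the knob centred and its outline matching the home height rather than the raised one. The pointer was about 0.02 rad (under 1 mm at the nose) from the zero tick. The gripper was open and clear.
- **Disagreements:** The networks' knob centre was about 2 mm off the fitted outline, which is within calibration error. Early on they also confused the small knob with the big one in the top view; I did not use that reading.
- **Not checked:** I took no final overall picture of the other things on the bench. My planned path kept clear of them and I saw no unexpected force readings.

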